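# Lever the red press up onto its spring prop

## Robot

A 7-joint arm with a two-finger parallel gripper is mounted at the origin on the work surface. World frame = base frame: x ahead of the robot, y to its left, z up, the work surface at z = 0. Lengths are in m, angles in rad, forces in N, time in s.
With the tool pointing down it reaches from about 0.4 to 0.85 m from the base axis. Payload 10.4 kg.
Tool frame: the origin (TCP) lies midway between the tips of the shut fingers; the grasp point (between the pads) lies 19 mm behind it; z points along the fingers, y is the direction in which the jaws open and shut (so a half turn about z gives the same grasp; the last joint's range is limited). The gripper opens to 85 mm and grips with 20 to 120 N. Pads are 22 mm wide; open, the fingers measure 114 mm over their backs; the gripper's body (76 mm by 85 mm) begins 54 mm behind the grasp point. The pads swing forward as they close: fully open they stand 13 mm farther back than shut.
Start: joints at [1.268, 0.332, -0.065, 1.46, 0.022, 1.35, -0.088], TCP at [0.173, -0.601, 0.231] pointing down, gripper open.
Joint ranges: [-2.6, 2.6], [-0.5, 2.12], [-1.47, 1.34], [0.16, 2.42], [-1.27, 4.41], [0.06, 2.06], [-2.6, 2.6]. Speed limits (rad/s): [2.22, 2.22, 2.79, 2.79, 3.14, 3.14, 3.14].

## Interface

Orientations are given as a 3x3 rotation matrix whose columns are the frame's x, y, z axes.
In Python, from cell import bot gives the robot as it stands.
- The arm moves only by the shell command python3 -m pendant 'ROWS' [FORCE]. ROWS is JSON, a list of rows, each a list of 3 entries, a list of its own where there are three numbers: the shift along the world's x, y, z in cm, then the turn, a rotation vector about the world's x, y, z in degrees, then the closure, from -1 (fully open) to 1 (shut). In form: [[[dx, dy, dz], [rx, ry, rz], fingers], ...]. A call has 1 to 10 rows; each row is the pose to reach, as a shift and turn from the pose commanded when the call began; what a row does not reach only later rows make up. A row lasts 1/8 s, in which the tool goes at most 62.5 mm and 10.7 degrees, less where a joint would pass 70% of its speed; a pose out of reach is approached as far as the arm can. A call with a gripper value outside its range is refused whole. The fingers move at their own pace and stop on an object; FORCE is the grip in N (left out, the last holds). Time passes only in rows, so rows that repeat a pose let the fingers close. It gives the time, the measured TCP pose, the force and the opening at its end, in the units of the state.
- bot.get_state(): the state, without advancing time (a new reading comes with each control period).
- bot.capture(name): name is "scene" or "top" or "wrist"; returns the picture (480x640x3 uint8, blue, green, red); there is no depth.
- bot.camera_params(name): a dict with "fx", "fy", "cx", "cy" (pixels), "rvec" (rotation vector, rad) and "tvec" (3), from world to camera coordinates, as OpenCV has them; the wrist camera has in their place "mount" (4x4, takes a point from camera to tool coordinates, whose origin is the TCP and whose axes are the flange's). Camera axes: x right, y down, z forward; pixel columns grow to the right and rows downward; lengths in m; the calibration is good to about 2 mm. A picture is of the moment at which its call begins: read the wrist's pose just before it. camera_params takes no time and is no camera call.
- bot.finish_job(): hands the job in, once; it reports no verdict.
The state is a dict: "time_s": time; "q": joint angles; "dq": joint speeds; "effort": joint torques, N m; "tool_pos": TCP position; "tcp_rot": TCP orientation; "force": force on the tool from outside, world axes, zero at the start; "ft_torque": the same for the moment, N m; "opening": opening from 0.0 (shut) to 1.0 (fully open).
Only numpy, scipy, OpenCV 4.12 (cv2) and the standard library are available. Lean on these libraries where they do the work, as an engineer would, in place of code of your own. Each camera call takes 0.05 s, during which the arm holds its last target.

## Task

The small red hand press needs new rubber feet glued under its front. Push down on the yellow end of the pry bar that reaches under the red press, levering its front edge up until the orange spring prop beside the bar slips under the base, then let go so that the press rests on the prop and the bar still lies over its block. Do not touch the press or the prop yourself, and leave the blue machine as it is.

Things in the scene. Friction and masses are not known exactly. Their poses are not given: they have to be found in the camera images.
- red_press: small all-red hand press, 3 to 5 kg, loose: base plate 150 (x) by 170 (y) by 32 mm high, column and head, 320 mm high in all. Origin: centre of the plate's underside, z up, -x its front, roughly towards the robot. Mid-front, under a lip, a recess 60 wide, 40 deep, 18 mm high takes the bar's tip. Levered, it tips about the bottom of its rear edge.
- red_bar: loose steel pry bar 260 x 24 x 7 mm resting over a loose wooden fulcrum block with a steel ridge, its tip already under the red press's lip. Origin: its underside on the ridge, 28 mm above the table, 128 mm in front of the press's origin; x along the bar to the tip (+75 mm), z square to its top. It slopes 18 degrees, handle end (x = -185 mm) high.
- red_pad (a point): centre of the top of the yellow pad (42 along x 34 mm across) on the red press's bar's handle end; bar frame (-165, 0, +13) mm, about 90 mm above the table at first. Pushed straight down (3 to 7 N) it lifts the press; the prop slips in with it about 50 mm above the table, and going on down to 25 mm does no harm; at 17 mm the bar meets the table.
- red_prop (a joint): orange spring prop (tongue 30 mm wide, 12 mm thick) in a grey guide fixed to the table, 62 mm to the bar's +y side. Its spring pushes it (2 to 3 N) against the press's front edge. Value in m: about 0.002 at first, up to 0.035 once slipped under the raised base.
- blue_press: bystander: blue drill stand on a base plate like the red press's (same origin and axes), beside it; which of the two stands left varies. Its own identical yellow-ended bar, block and prop are the wrong ones.
Things that resemble listed ones, but are neither listed nor needed, are in the scene too. Leave any purple look-alike of the part that bears red_prop alone.

How it is judged:
On the way:
1. the bar, pushed down, carries the front of the red press off the table (base tipped by more than about 3.4 degrees) (angle between red_press's own z axis and vertical above 0.06 rad and contact force between red_bar and red_press above 3 N and contact force between the fingers and red_bar above 0.5 N), for 0.1 s.
At the end, for the whole second after the job is handed in: the red press rests, tipped 3.2 to 7.4 degrees, on the prop, which has slid more than 18 mm; the press and the bar (at its ridge) are within 30 mm of where they were and at rest (value of joint red_prop above 0.018 m and angle between red_press's own z axis and vertical between 0.055 and 0.13 rad and contact force between red_prop and red_press above 2 N and distance of each of red_press, red_bar from where it was at the start of the episode below 0.03 m and linear speed of red_press below 0.01 m/s and angular speed of red_press below 0.05 rad/s and linear speed of red_bar below 0.02 m/s); the robot touches nothing.
It fails at once if the robot pushes the red press itself (contact force between any of the fingers, the arm and red_press above 2 N).
It fails at once if the robot pushes the prop itself (contact force between the fingers and red_prop above 2 N).
It fails at once if the blue machine is levered up or moved by more than 15 mm (angle between blue_press's own z axis and vertical above 0.035 rad or distance of blue_press from where it was at the start of the episode above 0.015 m).
It fails at once if the red press is tipped by more than 20 degrees (angle between red_press's own z axis and vertical above 0.35 rad).
It also fails if it takes over 32 s, if anything falls off the work surface, if the arm or the gripper's body presses on something with over 40 N, if the wrist force passes 120 N, or if a joint passes its speed limit or range.

## Working session

There is one attempt and no reset: what is moved stays moved. The work goes in short steps, Python scripts to look and compute and a shell command to move; the robot and the scene stay as the last step left them, time stands still between calls to the robot, and variables do not carry over. Pictures are saved under pics/ and viewed, and the job is handed in when it is done.

```bash
mkdir -p pics
python3 - <<'E'
from cell import bot
import cv2
s=bot.get_state();print(s['time_s'],s['tool_pos'],s['tcp_rot'],s['force'])
for n in("scene","top"):
    cv2.imwrite(f"pics/{n}0.png",bot.capture(n));print(n,bot.camera_params(n))
print(bot.camera_params("wrist"))
E
```

```text
0.0 [ 0.17247615 -0.60034129  0.23051083] [[ 9.61113756e-01  2.76152390e-01 -4.52535020e-04]
 [ 2.76152755e-01 -9.61112788e-01  1.36567435e-03]
 [-5.78029575e-05 -1.43753720e-03 -9.99998965e-01]] [0.45346245 0.62053074 0.17496648]
scene {'fx': 593.5144876067827, 'fy': 593.5144876067827, 'cx': 313.9565890843954, 'cy': 239.33472218565748, 'rvec': array([ 2.31360803,  1.30253182, -0.36164327]), 'tvec': array([-0.31279272, -0.39072391,  1.52636741])}
top {'fx': 542.9826766856366, 'fy': 542.9826766856366, 'cx': 317.00521175294045, 'cy': 237.2872281544457, 'rvec': array([ 2.16737072, -2.13506543,  0.15647297]), 'tvec': array([-0.01323197,  0.60518275,  1.13850685])}
{'fx': 373.7249220561286, 'fy': 373.7249220561286, 'cx': 321.03913436379383, 'cy': 238.59912021755272, 'mount': array([[ 2.17686436e-04, -9.62617815e-01, -2.70863241e-01,
         6.95670316e-02],
       [ 9.99999918e-01,  1.17202694e-04,  3.87151155e-04,
         2.38709687e-04],
       [-3.40932697e-04, -2.70863303e-01,  9.62617761e-01,
        -1.44165959e-01],
       [ 0.00000000e+00,  0.00000000e+00,  0.00000000e+00,
         1.00000000e+00]])}
```

View pics/scene0.png

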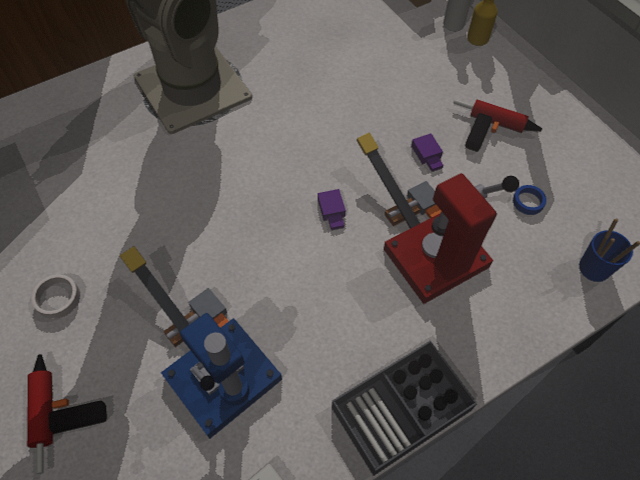

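View pics/top0.png

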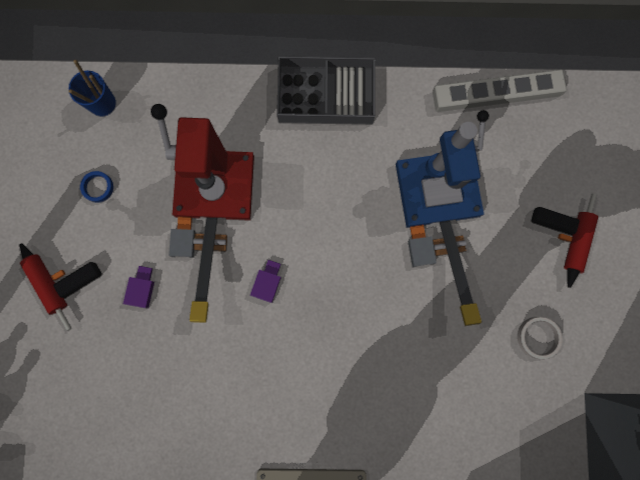

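The red press is on the left: its yellow pad is at about (199,312) in the top view and (368,143) in the scene view. The prop is beside the bar at (183,240) in the top view. Next I triangulate the pad.

```bash
cat > h.py <<'E'
import cv2,numpy as np
from cell import bot
def PR(n):
    c=bot.camera_params(n);K=np.array([[c['fx'],0,c['cx']],[0,c['fy'],c['cy']],[0,0,1]]);R=cv2.Rodrigues(c['rvec'])[0];t=c['tvec'];return K,R,t
def ray(n,p,z):
    K,R,t=PR(n);d=R.T@np.linalg.inv(K)@[p[0],p[1],1];o=-R.T@t;return o+d*(z-o[2])/d[2]
def tri(a,b):
    P=[K@np.c_[R,t] for K,R,t in(PR("top"),PR("scene"))]
    X=cv2.triangulatePoints(*P,np.array(a,float),np.array(b,float))[:,0];return X[:3]/X[3]
def yellow(im,c):
    h=cv2.cvtColor(im,cv2.COLOR_BGR2HSV);m=cv2.inRange(h,(18,110,60),(35,255,255))
    cs,_=cv2.findContours(m,0,2);out=[]
    for k in cs:
        M=cv2.moments(k)
        if M['m00']>40:
            p=np.array([M['m10'],M['m01']])/M['m00']
            if np.hypot(*(p-c))<40: out.append((p,M['m00'],cv2.minAreaRect(k)))
    return out
E
python3 - <<'E'
from h import *
t=yellow(cv2.imread('pics/top0.png'),(199,312));s=yellow(cv2.imread('pics/scene0.png'),(368,143));print(t,s)
print(tri(t[0][0],s[0][0]),ray("top",t[0][0],.09),ray("scene",s[0][0],.09))
# bar end near press, prop, guide
for nm,p,z in(("barfar",(211,222),.02),("prop",(184,223),.015),("guide",(181,243),.03),("pressFL",(174,217),.032),("pressFR",(252,219),.032)):print(nm,ray("top",p,z))
for n,c in(("top",(199,270)),("scene",(400,185))):
    im=cv2.imread(f'pics/{n}0.png');x,y=c;cv2.imwrite(f'pics/{n}c.png',cv2.resize(im[y-75:y+75,x-100:x+100],(800,600),interpolation=2))
E
```

```text
[(array([198.60630778, 311.09570419]), 306.5, ((198.5, 311.0), (20.0, 17.0), 90.0))] [(array([367.08813077, 142.82871357]), 234.5, ((367.0000305175781, 143.00001525878906), (17.88854217529297, 15.20526123046875), 63.43495178222656))]
[0.44242553 0.23669166 0.08542059] [0.44249263 0.23588376 0.09      ] [0.44538575 0.23414381 0.09      ]
barfar [0.63914517 0.23186212 0.02      ]
prop [0.6367768  0.29288716 0.015     ]
guide [0.58981845 0.2936272  0.03      ]
pressFL [0.64703059 0.31137684 0.032     ]
pressFR [0.64525434 0.13960811 0.032     ]
```

```bash
ls pics
```

```text
scene0.png
scenec.png
top0.png
topc.png
```

View pics/topc.png

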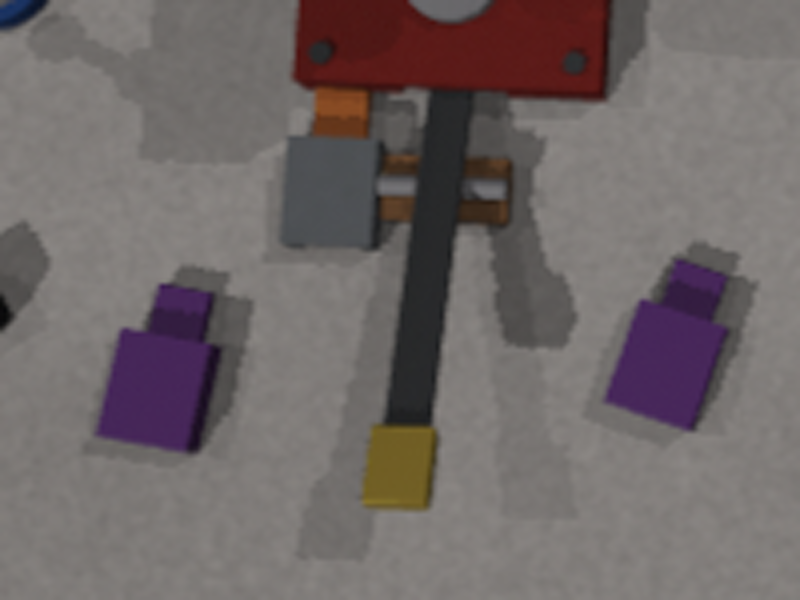

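```bash
python3 -m pendant '[[[28,30,6],[0,0,0],1],[[28,30,6],[0,0,0],1],[[28,30,6],[0,0,0],1],[[28,30,6],[0,0,0],1],[[28,30,6],[0,0,0],1],[[28,30,6],[0,0,0],1],[[28,30,6],[0,0,0],1],[[28,30,6],[0,0,0],1]]' 40
```

```text
time_s: 1.1
tool_pos: [0.4549, -0.2975, 0.2915]
tcp_rot: [[0.959, 0.282, 0.001], [0.282, -0.959, 0.001], [0.001, -0.0, -1.0]]
force: [-1.5, -0.9, -1.5]
opening: 0.003
```

The crop shows the red pad at the handle end, the fulcrum and ridge under the bar, and the orange tongue against the press front. The purple look-alikes are clear of the path. Next I move over the pad.

```bash
python3 -m pendant '[[[-1,53.3,0],[0,0,0],1],[[-1,53.3,0],[0,0,0],1],[[-1,53.3,0],[0,0,0],1],[[-1,53.3,0],[0,0,0],1],[[-1,53.3,0],[0,0,0],1],[[-1,53.3,0],[0,0,0],1],[[-1,53.3,0],[0,0,0],1],[[-1,53.3,0],[0,0,0],1],[[-1,53.3,0],[0,0,0],1],[[-1,53.3,0],[0,0,0],1]]'
python3 -m pendant '[[[0,0,-5],[0,0,0],1],[[0,0,-10],[0,0,0],1],[[0,0,-15],[0,0,0],1],[[0,0,-15],[0,0,0],1]]'
python3 - <<'E'
from h import *
s=bot.get_state();print(s['tool_pos'],s['q'],s['force'])
for n in("wrist","top","scene"):cv2.imwrite(f"pics/{n}1.png",bot.capture(n))
c=bot.camera_params("wrist");T=np.eye(4);T[:3,:3]=s['tcp_rot'];T[:3,3]=s['tool_pos'];W=np.linalg.inv(T@c['mount'])
for P in([.443,.236,.09],list(s['tool_pos'])):
  p=W@[*P,1];print(c['fx']*p[0]/p[2]+c['cx'],c['fy']*p[1]/p[2]+c['cy'])
E
```

```text
time_s: 2.35
tool_pos: [0.4421, 0.2338, 0.2909]
tcp_rot: [[0.96, 0.279, -0.001], [0.279, -0.96, 0.001], [-0.001, -0.001, -1.0]]
force: [1.0, -0.7, -0.0]
opening: 0.002
time_s: 2.85
tool_pos: [0.4412, 0.2292, 0.1385]
tcp_rot: [[0.962, 0.274, -0.006], [0.274, -0.962, -0.003], [-0.007, 0.001, -1.0]]
force: [0.5, 0.2, 1.1]
opening: 0.001
[0.44115166 0.2292111  0.13848498] [ 0.23711826  0.23882711 -0.89115723  1.86582587  0.20260898  1.13860805
 -2.02005506] [0.49862966 0.17546293 1.07799741]
309.27446085882093 258.79998785688224
320.32111913317084 304.8048071554605
```

View pics/wrist1.png

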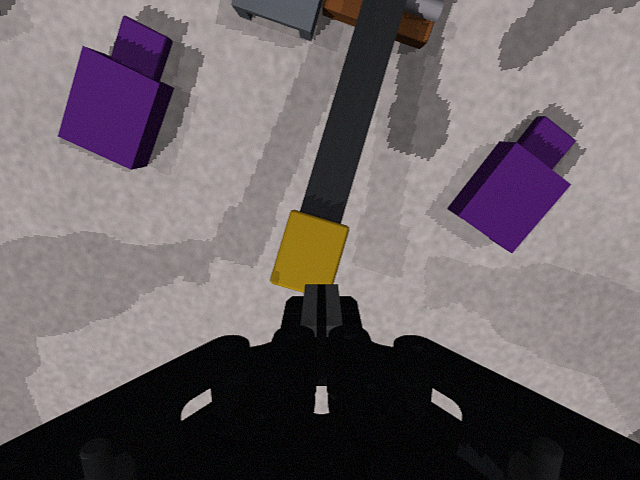

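In the wrist view the pad is centred at about (310,250). I predicted (309,259), so the pad is about 4 mm further forward, near (0.446, 0.236). I correct for that and settle just above it.

```bash
python3 -m pendant '[[[0.3,0.4,-2],[0,0,0],1],[[0.3,0.4,-3],[0,0,0],1],[[0.3,0.4,-3],[0,0,0],1],[[0.3,0.4,-3],[0,0,0],1]]'
```

```text
time_s: 3.5
tool_pos: [0.446, 0.2364, 0.1123]
tcp_rot: [[0.961, 0.276, 0.001], [0.276, -0.961, 0.0], [0.001, 0.0, -1.0]]
force: [0.4, -0.3, -0.4]
opening: 0.0
```

```bash
python3 -m pendant '[[[0,0,-1],[0,0,0],1],[[0,0,-1.6],[0,0,0],1],[[0,0,-2.1],[0,0,0],1],[[-0.2,0,-2.6],[0,0,0],1],[[-0.4,0,-3.2],[0,0,0],1],[[-0.6,0,-3.7],[0,0,0],1],[[-0.6,0,-3.7],[0,0,0],1]]'
python3 - <<'E'
from h import *
for n in("wrist","scene"):cv2.imwrite(f"pics/{n}2.png",bot.capture(n))
im=cv2.imread('pics/scene2.png')[90:315,270:570];cv2.imwrite('pics/scene2c.png',cv2.resize(im,(800,600)))
E
```

```text
time_s: 4.38
tool_pos: [0.4396, 0.2362, 0.0741]
tcp_rot: [[0.961, 0.276, 0.0], [0.276, -0.961, -0.0], [0.0, 0.0, -1.0]]
force: [2.0, 0.3, 1.4]
opening: -0.001
```

View pics/scene2c.png

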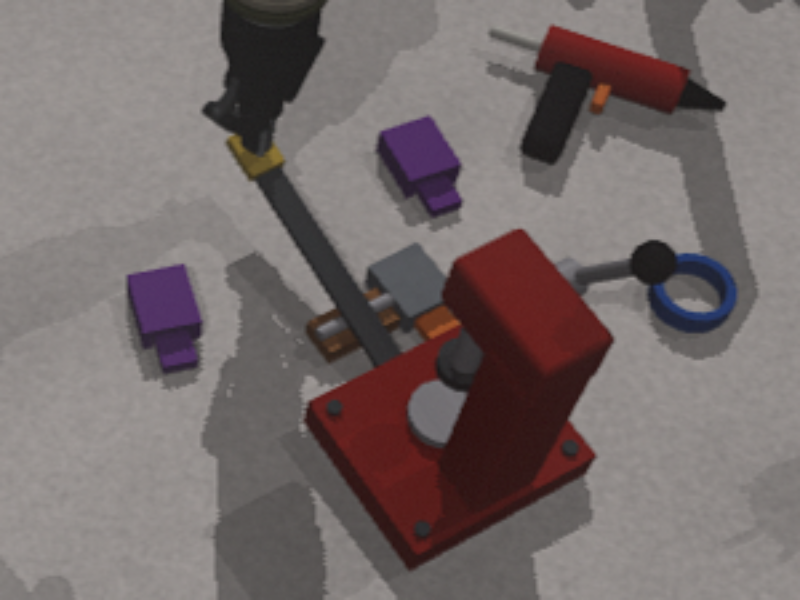

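View pics/wrist2.png

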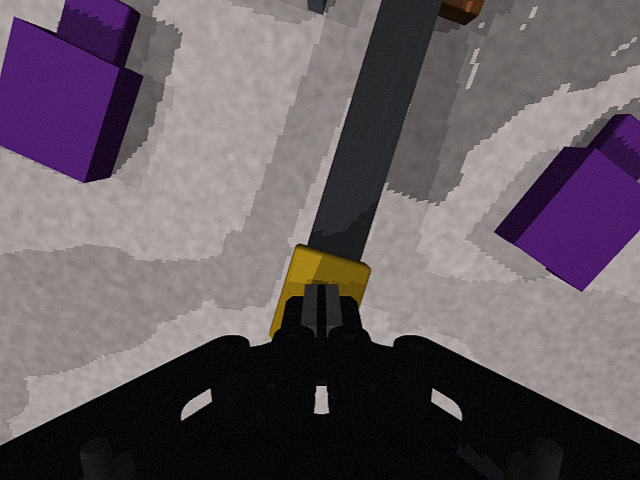

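The fingers stand near the pad's centre, at wrist (320,285), and the bar is turning. I continue down along the arc.

```bash
python3 -m pendant '[[[-0.1,0,-0.5],[0,0,0],1],[[-0.3,0,-1],[0,0,0],1],[[-0.4,0,-1.5],[0,0,0],1],[[-0.5,0,-2],[0,0,0],1],[[-0.5,0,-2.5],[0,0,0],1],[[-0.6,0,-3],[0,0,0],1],[[-0.6,0,-3.5],[0,0,0],1],[[-0.6,0,-3.5],[0,0,0],1],[[-0.6,0,-3.5],[0,0,0],1]]'
python3 - <<'E'
from h import *
for n in("top","scene"):cv2.imwrite(f"pics/{n}3.png",bot.capture(n))
im=cv2.imread('pics/scene3.png')[90:315,270:570];cv2.imwrite('pics/scene3c.png',cv2.resize(im,(800,600)))
E
```

```text
time_s: 5.6
tool_pos: [0.4332, 0.2363, 0.0392]
tcp_rot: [[0.961, 0.276, -0.001], [0.276, -0.961, -0.0], [-0.001, 0.0, -1.0]]
force: [0.2, 0.3, 4.1]
opening: -0.003
```

View pics/scene3c.png

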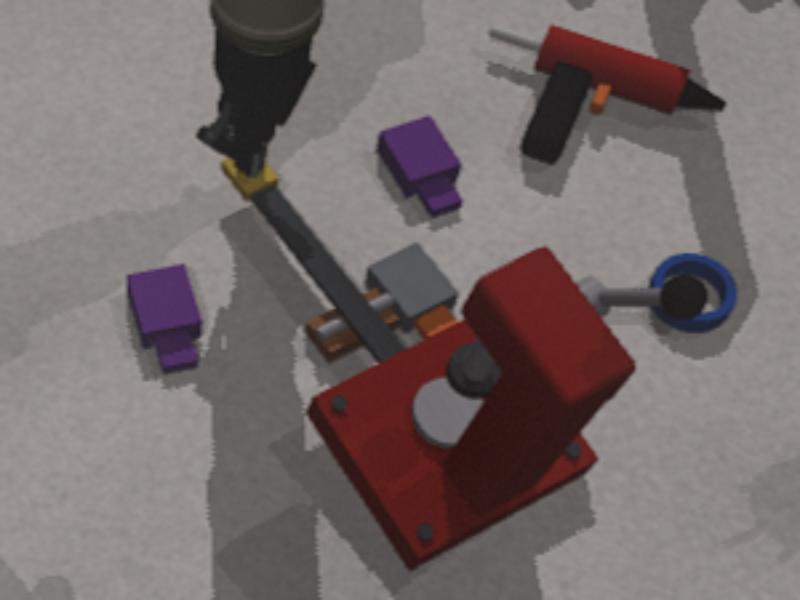

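The press is visibly tipped, with 4 N at the pad. I go down to about 30 mm for margin, then look at the prop.

```bash
python3 -m pendant '[[[0,0,-0.5],[0,0,0],1],[[0,0,-0.9],[0,0,0],1],[[0,0,-0.9],[0,0,0],1],[[0,0,-0.9],[0,0,0],1],[[0,0,-0.9],[0,0,0],1]]'
python3 - <<'E'
from h import *
o=[]
cv2.imwrite("pics/top4.png",bot.capture("top"));cv2.imwrite("pics/scene4.png",bot.capture("scene"))
for n,(x,y) in(("top",(199,235)),("scene",(430,205))):
  for k in(0,4):
    im=cv2.imread(f'pics/{n}{k}.png');o.append(cv2.resize(im[y-37:y+37,x-50:x+50],(400,296),interpolation=2))
cv2.imwrite("pics/cmp4.png",np.vstack([np.hstack(o[:2]),np.hstack(o[2:])]))
E
```

```text
time_s: 6.32
tool_pos: [0.4337, 0.2363, 0.0304]
tcp_rot: [[0.961, 0.276, 0.0], [0.276, -0.961, -0.0], [0.0, 0.0, -1.0]]
force: [-3.1, 0.2, 1.7]
opening: 0.002
```

View pics/cmp4.png

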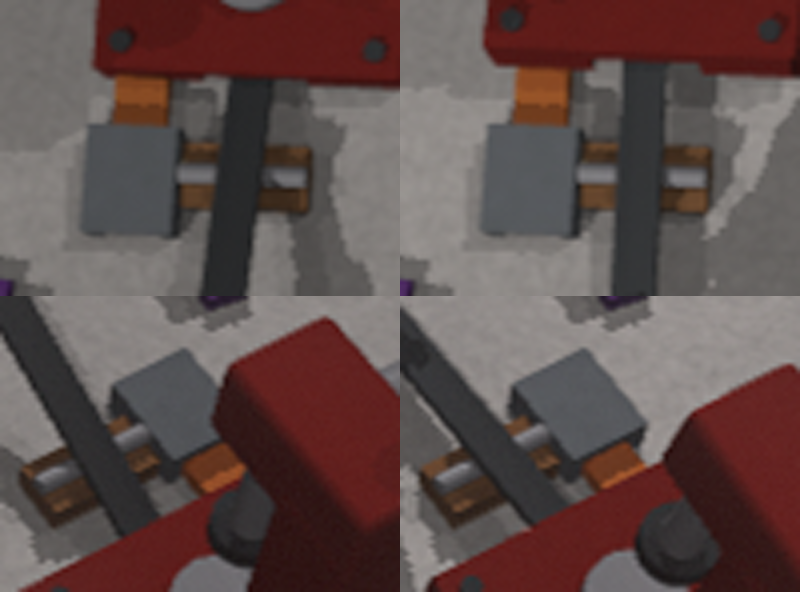

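The press front is clearly raised and the tongue is still against or under it. How far the tongue went in can't be seen directly. I ease up slowly along the arc and check whether the press stays tipped.

```bash
python3 -m pendant '[[[0,0,0.4],[0,0,0],1],[[0.1,0,0.8],[0,0,0],1],[[0.1,0,1.2],[0,0,0],1],[[0.2,0,1.6],[0,0,0],1],[[0.2,0,2.0],[0,0,0],1],[[0.3,0,2.4],[0,0,0],1],[[0.3,0,2.4],[0,0,0],1],[[0.3,0,2.4],[0,0,0],1]]'
python3 - <<'E'
from h import *
o=[]
cv2.imwrite("pics/top5.png",bot.capture("top"));cv2.imwrite("pics/scene5.png",bot.capture("scene"))
for n,(x,y) in(("top",(205,200)),("scene",(430,205))):
  for k in(0,5):
    im=cv2.imread(f'pics/{n}{k}.png');o.append(cv2.resize(im[y-74:y+74,x-100:x+100],(400,296),interpolation=2))
cv2.imwrite("pics/cmp5.png",np.vstack([np.hstack(o[:2]),np.hstack(o[2:])]))
E
```

```text
time_s: 7.42
tool_pos: [0.4366, 0.2362, 0.0542]
tcp_rot: [[0.961, 0.276, -0.0], [0.276, -0.961, -0.0], [-0.0, 0.0, -1.0]]
force: [0.7, 0.2, 0.4]
opening: 0.0
```

View pics/cmp5.png

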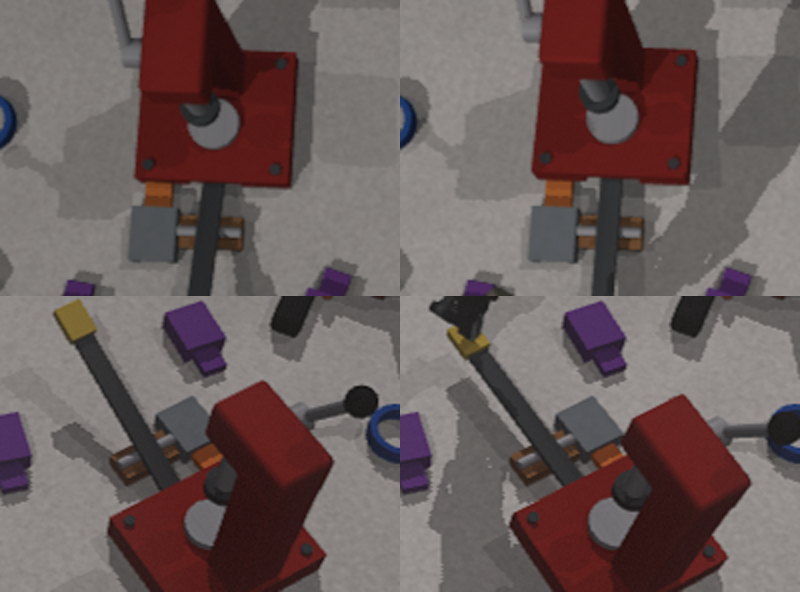

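The pad force is now near zero and the press is still tipped: its head is displaced in both views. So the prop has it. I retract straight up.

```bash
python3 -m pendant '[[[0.1,0,0.4],[0,0,0],1],[[0.2,0,0.8],[0,0,0],1],[[0.3,0,1.2],[0,0,0],1],[[0.4,0,1.8],[0,0,0],1],[[0.4,0,3],[0,0,0],1],[[0.4,0,5],[0,0,0],1],[[0.4,0,10],[0,0,0],1],[[0.4,0,15],[0,0,0],1],[[0.4,0,18],[0,0,0],1]]'
python3 -m pendant '[[[0,-6,1],[0,0,0],1],[[0,-12,1],[0,0,0],1],[[0,-18,1],[0,0,0],1],[[0,-20,1],[0,0,0],1],[[0,-20,1],[0,0,0],1],[[0,-20,1],[0,0,0],1],[[0,-20,1],[0,0,0],1],[[0,-20,1],[0,0,0],1]]'
python3 - <<'E'
from h import *
o=[]
cv2.imwrite("pics/top6.png",bot.capture("top"));cv2.imwrite("pics/scene6.png",bot.capture("scene"))
t=yellow(cv2.imread('pics/top6.png'),(199,312));s=yellow(cv2.imread('pics/scene6.png'),(368,143))
if t and s: print(t[0][0],s[0][0],tri(t[0][0],s[0][0]))
for n,(x,y) in(("top",(205,220)),("scene",(430,205))):
  for k in(0,6):
    im=cv2.imread(f'pics/{n}{k}.png');o.append(cv2.resize(im[y-105:y+105,x-142:x+142],(400,296),interpolation=2))
cv2.imwrite("pics/cmp6.png",np.vstack([np.hstack(o[:2]),np.hstack(o[2:])]))
E
```

```text
time_s: 8.65
tool_pos: [0.4409, 0.237, 0.2382]
tcp_rot: [[0.961, 0.277, 0.003], [0.277, -0.961, 0.001], [0.004, 0.0, -1.0]]
force: [0.4, 0.4, -0.4]
opening: 0.001
time_s: 9.65
tool_pos: [0.4406, 0.0372, 0.2444]
tcp_rot: [[0.961, 0.278, -0.0], [0.278, -0.961, 0.0], [0.0, -0.0, -1.0]]
force: [-0.9, 0.1, -0.6]
opening: 0.0
[202.17048795 315.51616696] [363.57002457 151.53808354] [0.43320376 0.23693859 0.04514797]
```

View pics/cmp6.png

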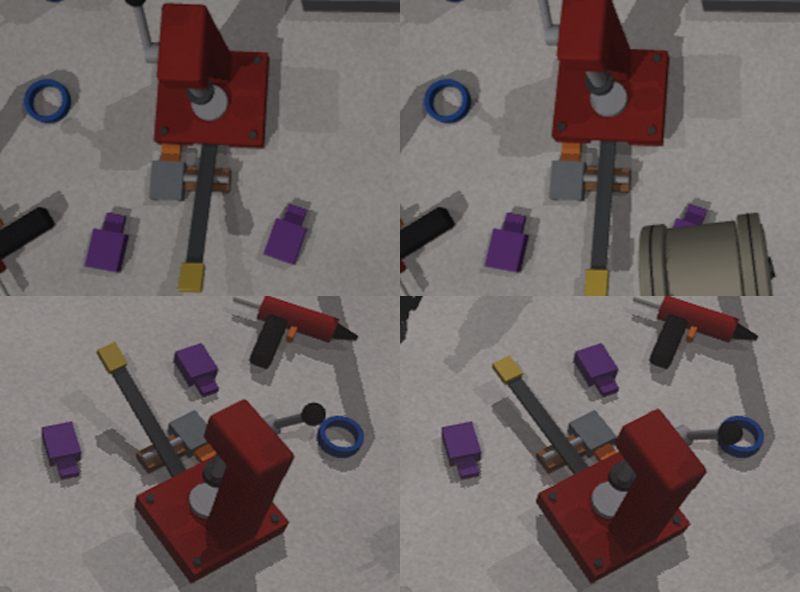

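The robot is clear, the bar still lies over its block with the pad at z≈45 mm, and the press stays tipped. I measure the tilt from the plate's front and rear screws on the -y side, which both views show.

Run:
```python
from h import *
def blob(im,c):
    x,y=map(int,c);r=im[y-5:y+6,x-5:x+6,2].astype(float);w=np.clip(np.percentile(r,60)-10-r,0,None);Y,X=np.mgrid[y-5:y+6,x-5:x+6]
    return np.array([(w*X).sum(),(w*Y).sum()])/w.sum()
for k,T,S in((0,((243.5,210),(246,157)),((395,242.5),(427,296))),(6,((243,208),(246,157)),((395,242.5),(427,296)))):
    t=cv2.imread(f'pics/top{k}.png');s=cv2.imread(f'pics/scene{k}.png')
    P=[]
    for a,b in zip(T,S):
        a=blob(t,a);b=blob(s,b);X=tri(a,b);P.append(X);print(k,a.round(1),b.round(1),X.round(4))
    d=P[1]-P[0];print("len",np.linalg.norm(d),"pitch deg",np.degrees(np.arcsin(-d[2]/np.linalg.norm(d))))
o=[]
for n,(x,y) in(("top",(215,180)),("scene",(430,250))):
  for k in(0,6):
    im=cv2.imread(f'pics/{n}{k}.png');o.append(cv2.resize(im[y-60:y+60,x-80:x+80],(400,300),interpolation=2))
cv2.imwrite("pics/cmp7.png",np.vstack([np.hstack(o[:2]),np.hstack(o[2:])]))
```

```text
0 [242.4 210.1] [394.3 243.7] [0.6647 0.1613 0.0328]
0 [244.5 156.9] [426.4 297.9] [0.7928 0.1608 0.0014]
len 0.1318970692347284 pitch deg 13.758678237266123
6 [241.8 207.3] [395.5 242.3] [0.6684 0.1606 0.0446]
6 [245.5 155.7] [426.3 297.2] [0.7936 0.1579 0.0091]
len 0.1300978327245054 pitch deg 15.80615889784829
```

View pics/cmp7.png

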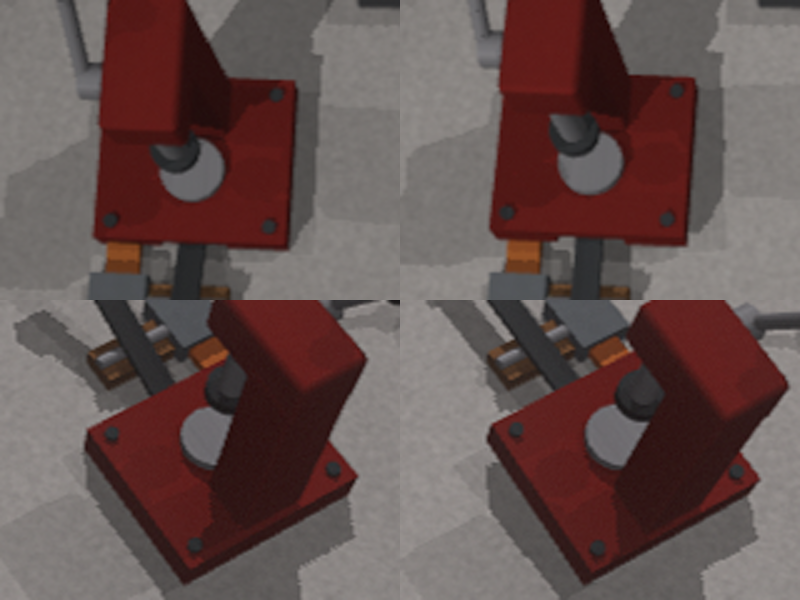

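The rear screw's scene pixel was off: it belongs at about (428,288). I redo the measurement.

Run:
```python
from h import *
def blob(im,c):
    x,y=map(int,np.round(c));r=im[y-4:y+5,x-4:x+5,2].astype(float);w=np.clip(np.percentile(r,50)-12-r,0,None);Y,X=np.mgrid[y-4:y+5,x-4:x+5]
    return np.array([(w*X).sum(),(w*Y).sum()])/w.sum()
for k,T,S in((0,((242,210),(246,157.5)),((394.4,243.6),(428,288))),(6,((242,207),(246,156)),((396,242),(429,289)))):
    t=cv2.imread(f'pics/top{k}.png');s=cv2.imread(f'pics/scene{k}.png')
    P=[]
    for a,b in zip(T,S):
        a=blob(t,a);b=blob(s,b);X=tri(a,b);P.append(X);print(k,a.round(1),b.round(1),X.round(4))
    d=P[1]-P[0];print("len",np.linalg.norm(d),"pitch deg",np.degrees(np.arcsin(-d[2]/np.linalg.norm(d))))
```

```text
0 [242.4 210.1] [394.3 243.6] [0.6646 0.1613 0.033 ]
0 [244.8 157.4] [427.7 288.4] [0.7848 0.1596 0.0316]
len 0.1202053218855282 pitch deg 0.6633124417320703
6 [241.6 207.3] [395.9 241.7] [0.6683 0.1612 0.0463]
6 [245.4 155.8] [428.3 289.3] [0.7879 0.1582 0.034 ]
len 0.12032419538225622 pitch deg 5.875429413422253
```

Run:
```python
from cell import bot
print(bot.get_state()['time_s'],bot.finish_job())
```

```text
the job is handed in; nothing more can be done
9.75 None
```

The red press now rests tipped on its prop, and I handed the job in at 9.75 s. I pushed the red press's yellow pad down along its arc from 90 mm to 30 mm with the fingers shut, eased up, and backed the arm well clear.

**Final checks:**
- **Tilt:** it measured about 5° from the plate's screws (5.9° against a 0.7° reading at the start), within the 3.2 to 7.4° range.
- **Press position:** the screws came out about 3 mm from where they began in x and y.
- **Bar:** it still lies over its block, with the pad at about 45 mm.
- **Robot contact:** the arm was clear of everything, with wrist forces under 1 N.
- **Blue machine and look-alikes:** I never went near the blue machine, and the two purple look-alikes beside the bar were not touched.

**Not confirmed:** the prop's slide under the base could not be seen directly. I inferred it because the press stayed tipped after the pad force fell to about zero. My first tilt reading was wrong because I had picked the wrong pixel for the rear screw, so I measured it again.

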